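# Bring two drying jar lids out over the edge of the riser

### The arm

A 6-joint arm with a two-finger parallel gripper is mounted at the origin on the work surface. World frame = base frame: x ahead of the robot, y to its left, z up, the work surface at z = 0. Lengths are in m, angles in rad, forces in N, time in s.
With the tool pointing down it reaches from about 0.3 to 0.825 m from the base axis. Payload 5.4 kg.
Tool frame: the origin (TCP) lies on the centre line of the jaws, within the pads' length; the fingertips stand 25 mm ahead of it and the grasp point (between the pads) lies 6 mm ahead of it; z points along the fingers, y is the direction in which the jaws open and shut (so a half turn about z gives the same grasp; the last joint's range is limited). The gripper opens to 92 mm and grips with 3 to 60 N. Pads are 20 mm wide; open, the fingers measure 128 mm over their backs; the gripper's body (75 mm by 189 mm) begins 69 mm behind the grasp point.
Start: joints at [-1.348, 0.158, 1.597, -0, 1.386, -0.21], TCP at [0.241, -0.522, 0.24] pointing down, gripper open.
Joint ranges: [-2.91, 2.91], [-0.94, 2.29], [0.18, 2.7], [-1.29, 4.43], [0.17, 2.64], [-3, 3]. Speed limits (rad/s): [2.57, 2.57, 3.14, 3.14, 3.14, 3.14].

### API

Orientations are given as a unit quaternion [w, x, y, z].
In Python, from rig import env, optics, workorder, outline_of gives the robot as it stands.
- The arm moves only by the tool drive_tool, never from a script. Its argument "steps" is a list that holds one entry, the list of rows, each a list of 7 numbers: the finger opening in m, from 0 to 0.0919, then the shift along the tool's x, y, z in m, then the turn, a rotation vector about the tool's x, y, z in rad. A call has exactly 8 rows; each row shifts and turns the commanded pose from where the row before left it, along the tool's axes as they then stand; what a row does not reach is not made up. A row lasts 1/10 s, in which the tool goes at most 50 mm and 8.59 degrees, less where a joint would pass 70% of its speed; a pose out of reach is approached as far as the arm can. A call with a gripper value outside its range is refused whole. The fingers move at their own pace and stop on an object; "squeeze" is the grip in N (left out, the last holds). Time passes only in rows, so rows that do not move let the fingers close, or fill a call up. It gives the time, the measured TCP pose, the force and the opening at its end, in the units of the state.
- env.state(): the state, without advancing time (a new reading comes with each control period).
- optics.get_image(name): name is "side" or "top" or "wrist"; returns a dict with "frame" (420x560x3 uint8, red, green, blue), "z_map" (420x560 float32, m along the optical axis (not along the pixel's ray), 0 where there is no reading), "vertical_fov" (degrees; the focal length in pixels is half the picture's height over the tangent of half this angle, whatever the lens; pixels are square), "cx", "cy" (the principal point, pixels), "position" and "attitude" of the camera in the world; the wrist camera has in their place "mount" (4x4, takes a point from camera to tool coordinates, whose origin is the TCP and whose axes are the flange's). Camera axes: x right, y down, z forward; pixel columns grow to the right and rows downward; lengths in m; the calibration is good to about 2 mm. A picture is of the moment at which its call begins: read the wrist's pose just before it.
- workorder.job_done(): hands the job in, once; it reports no verdict.
Trained networks look in a picture, given as the dict that the camera call returned (one of the last four; its "shot" number tells which), for a name from the list of things; names that differ only in an ending like _2 or _b are one class to them, and where a whole thing is asked for, a point or a joint stands for the part that bears it (a point fixed in the world has none). Each returns a list of dicts, best first, with "confidence" (0 to 1); they miss things now and then, are a little off and sometimes report something else, mostly with a low value. They report only what shows in the picture. A call takes as long as a camera call. They do not tell look-alikes from the thing itself.
- outline_of(picture, thing): "mask" (420x560 bool, what is visible of it) and "pixel" ([column, row] in pixels, amid what is visible of it).
The state is a dict: "clock": time; "q": joint angles; "qd": joint speeds; "joint_efforts": joint torques, N m; "ee_pos": TCP position; "ee_rot": TCP orientation; "wrist_force": force on the tool from outside, world axes, zero at the start; "moment": the same for the moment, N m; "grip_width": finger opening in m.
Only numpy, scipy, OpenCV 4.12 (cv2) and the standard library are available. Lean on these libraries where they do the work, as an engineer would, in place of code of your own. Each camera call takes 0.05 s, during which the arm holds its last target. There are 200 camera calls.

### The job

The two flat round wooden jar lids lie too far back on the bamboo riser for anyone to get a finger under them. With the fingertips, slide each lid flat along the board until about a third of its diameter hangs over the riser's front edge (the long edge nearest the robot), ready to be taken from below. Do not pick up, tip or drop a lid, and leave the tin on the riser and everything else where it stands.

Things in the scene. Friction and masses are not known exactly. Their poses are not given: they have to be found in the camera images.
- riser: Fixed bamboo worktop riser: smooth board 180 mm deep (its x) by 420 mm long (its y), 14 mm thick, on two end legs. Origin on the worktop under its centre; x points to the back, away from the robot, z up. Board's upper face at z = 90 mm; straight front edge (rounded 2 mm) at x = -90 mm, back edge at x = +90 mm. Position and yaw vary.
- lid_large_center (a point): Centre (half-way up) of the larger dark wooden lid: a loose plain disc 112 mm across, 10 mm thick, about 75 g, lying flat on the riser. Its z axis is the disc's axis. A third of its diameter is 37 mm.
- lid_small_center (a point): Centre (half-way up) of the smaller dark wooden lid: a loose plain disc 90 mm across, 10 mm thick, about 50 g, lying flat on the riser. Its z axis is the disc's axis. A third of its diameter is 30 mm.
- tin: Small red spice tin with a steel cap, 44 mm across, 52 mm high, standing loose on the riser between the lids; origin under its centre. To be left alone.
- tray: Beige plastic tray, fixed, 200 mm (its x) by 290 mm (its y), rim 24 mm high, beside the riser; origin under its centre. It carries the jars and the gourd. Behind riser and tray a fixed tiled wall, 165 mm high, ends the worktop, its face at world x = 0.821; a clip holder with two upright bombillas, 240 mm high, stands 45 mm out from it.
- jar_large: Large open amber glass jar, 108 mm across, 125 mm high, loose in the tray; origin under its centre. To be left alone.
- jar_small: Small open amber glass jar, 86 mm across, 95 mm high, loose in the tray; origin under its centre. To be left alone.
- gourd: Terracotta-coloured ceramic mate gourd with a steel rim, 82 mm across, 86 mm high, loose in the tray; origin under its centre. To be left alone.
- flask: Green vacuum flask with black cap and side handle, 86 mm across, 256 mm high, loose on the worktop at the robot's right; origin under its centre. To be left alone.
- mug: White mug, 80 mm across, 92 mm high, loose on the worktop at the robot's left; origin under its centre. To be left alone.
Mind the look-alikes: they are no part of the job. What is shaped like the part that bears lid_small_center but blue, grey or orange is not meant.

How it is judged:
By the outcome, as a careful person would: the job done as asked, in the order asked, and still so for the second after the job is handed in, with the robot touching nothing.
It also fails if it takes over 51 s, if anything falls off the work surface, if the arm or the gripper's body presses on something with over 40 N, if the wrist force passes 120 N, or if a joint passes its speed limit or range.

## Working session

There is one attempt and no reset: what is moved stays moved. The work goes in short steps, Python scripts to look and compute and a tool call to move; the robot and the scene stay as the last step left them, time stands still between calls to the robot, and variables do not carry over. Pictures are saved under pics/ and viewed, about 8 in all and at most 12, crops included, and the job is handed in when it is done.

Besides the shell and the picture viewer there is one more tool, called after "Call:" as name(argument=value, ...), one argument or row to a line, values as JSON. drive_tool: Moves the arm, as the interface text tells. Its arguments: {"type":"object","properties":{"steps":{"type":"array","items":{"type":"array","items":{"type":"array","items":{"type":"number"}}}},"squeeze":{"type":"number"}},"required":["steps"]}

```bash
ls; mkdir -p pics; cat > h.py <<'E'
import numpy as np, cv2
from scipy.spatial.transform import Rotation as R
from rig import env, optics, workorder, outline_of
def quat(q): return R.from_quat([q[1],q[2],q[3],q[0]]).as_matrix()
def cam(p,s=None):
    if 'mount' in p:
        M=np.array(p['mount']); A=quat(s['ee_rot']); return A@M[:3,:3], A@M[:3,3]+np.array(s['ee_pos'])
    a=np.array(p['attitude']); return (quat(a) if a.size==4 else a.reshape(3,3)), np.array(p['position'])
def pts(p,s=None):
    f=210/np.tan(np.radians(p['vertical_fov'])/2)
    v,u=np.mgrid[:420,:560]; z=p['z_map']
    A,t=cam(p,s)
    return np.stack([(u-p['cx'])/f*z,(v-p['cy'])/f*z,z],-1)@A.T+t
def save(p,n): cv2.imwrite('pics/'+n,p['frame'][...,::-1])
E
python3 - <<'E'
from h import *
p=optics.get_image('top'); print({k:v for k,v in p.items() if k not in('frame','z_map')})
save(p,'top1.png'); P=pts(p); np.savez('top1.npz',P=P,f=p['frame'])
for n in ['lid_large_center','lid_small_center','tin','riser']:
    for d in outline_of(p,n):
        m=d['mask']&(p['z_map']>0); q=P[m]; print(n,d['confidence'],d['pixel'],m.sum(),np.median(q,0).round(4),q.min(0).round(3),q.max(0).round(3))
print(env.state())
p=optics.get_image('side'); save(p,'side1.png')
E
```

```text
pics
{'vertical_fov': 55.22381943906763, 'cx': 283.4557485168128, 'cy': 208.87854950327122, 'position': array([ 0.37566705, -0.012292  ,  1.56929891]), 'attitude': array([ 0.03877383, -0.70321896,  0.70935592, -0.02817556]), 'shot': 1}
lid_large_center 0.71 [260.4, 206.8] 667 [0.5224 0.0882 0.1002] [0.471 0.04  0.087] [0.575 0.14  0.11 ]
lid_large_center 0.25 [360.5, 191.0] 487 [ 0.5834 -0.2956  0.0259] [ 0.536 -0.333 -0.001] [ 0.631 -0.249  0.107]
lid_small_center 0.83 [158.3, 240.6] 457 [0.411  0.5044 0.0095] [ 0.368  0.46  -0.006] [0.458 0.556 0.022]
lid_small_center 0.73 [193.1, 172.9] 389 [0.6741 0.3673 0.0099] [ 0.633  0.323 -0.002] [0.719 0.412 0.023]
lid_small_center 0.72 [202.6, 262.4] 454 [0.3284 0.3304 0.0096] [ 0.286  0.284 -0.008] [0.375 0.381 0.022]
lid_small_center 0.64 [227.1, 165.7] 420 [0.6969 0.2444 0.0095] [ 0.652  0.2   -0.008] [0.745 0.289 0.02 ]
lid_small_center 0.58 [193.2, 211.8] 475 [0.5069 0.3388 0.0999] [0.463 0.294 0.089] [0.552 0.384 0.11 ]
riser 0.57 [222.5, 212.2] 3751 [0.507  0.2259 0.0901] [ 0.408  0.    -0.005] [0.622 0.422 0.103]
riser 0.3 [447.3, 219.7] 970 [ 0.462  -0.5461  0.1934] [ 0.422 -0.646 -0.006] [ 0.511 -0.527  0.263]
{'clock': 0.25, 'q': array([-1.34808490e+00,  1.58717941e-01,  1.59756063e+00,  3.79212355e-06,
        1.38619108e+00, -2.10076678e-01]), 'qd': array([-0.00038005, -0.00087229, -0.00301298,  0.00040659, -0.00066869,
       -0.0015677 ]), 'joint_efforts': array([ 9.61237747e-04, -3.85195863e+01, -3.21859002e+01,  7.01099262e-02,
        3.52604559e-02, -7.89110686e-05]), 'ee_pos': array([ 0.2410894 , -0.52171572,  0.23914134]), 'ee_rot': array([-4.38500211e-04,  9.76678009e-01,  2.14708814e-01, -9.06476688e-07]), 'wrist_force': array([-0.33826876, -0.16909058, -0.55114873]), 'moment': array([0.01318579, 0.01642591, 0.02063682]), 'grip_width': 0.09190675061195668}
```

```bash
python3 - <<'E'
from h import *
a=cv2.imread('pics/top1.png')[130:300,110:390]; b=cv2.imread('pics/side1.png')
cv2.imwrite('pics/c1.png',cv2.resize(a,None,fx=2.8,fy=2.8,interpolation=cv2.INTER_CUBIC))
d=np.load('top1.npz');P=d['P'];f=d['f'].astype(int)
m=(abs(P[...,2]-.09)<.02)&(P[...,1]>-.05)&(P[...,1]<.47)&(P[...,0]>.38)&(P[...,0]<.65)
n,l,s,_=cv2.connectedComponentsWithStats(m.astype(np.uint8))
i=1+s[1:,4].argmax(); q=P[l==i]
r=cv2.minAreaRect(q[:,:2].astype(np.float32)); print(r, cv2.boxPoints(r))
# robust: edges by fitting
E
```

```text
((0.5114185810089111, 0.21091903746128082), (0.18145602941513062, 0.4199221730232239), 5.567151069641113) [[ 0.40074968  0.41108805]
 [ 0.4414873  -0.00685344]
 [ 0.6220875   0.01075003]
 [ 0.58134985  0.4286915 ]]
```

View pics/c1.png

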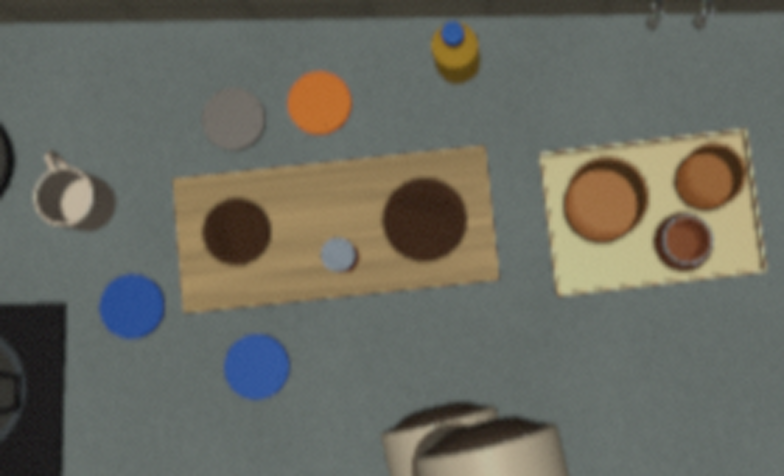

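View pics/side1.png

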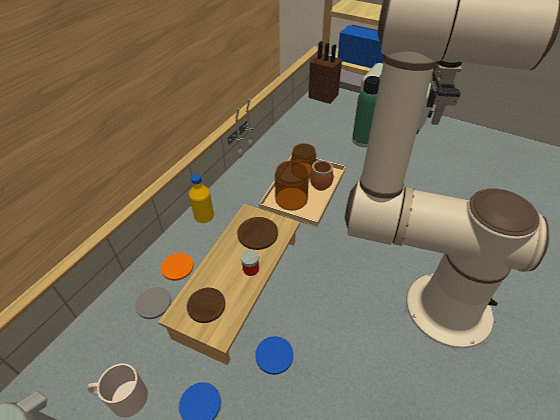

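The top view (crop) shows the riser with the large lid at (425,219) and the small lid at (236,231). The tin is at (338,254), and the blue, grey and orange decoys lie on the worktop. The side view agrees. I'll push each lid from behind with parted fingertips, at riser yaw ≈ 5.6°.

Call:
drive_tool(
  steps=[
    [[0.06, 0, 0, 0, 0, 0, 0.112], [0.06, 0, 0, 0, 0, 0, 0.112], [0.06, 0, 0, 0, 0, 0, 0.112], [0.06, 0.026, -0.036, 0, 0, 0, 0], [0.06, 0.026, -0.036, 0, 0, 0, 0], [0.06, 0.026, -0.036, 0, 0, 0, 0], [0.06, 0.026, -0.036, 0, 0, 0, 0], [0.06, 0.026, -0.036, 0, 0, 0, 0]],
  ],
)

```text
clock: 1.1
ee_pos: [0.3537, -0.3287, 0.2396]
ee_rot: [0.0, 0.999, 0.048, 0.0]
wrist_force: [0.4, 0.6, -0.1]
grip_width: 0.06
```

Call:
drive_tool(
  steps=[
    [[0.06, 0.026, -0.036, 0, 0, 0, 0], [0.06, 0.026, -0.036, 0, 0, 0, 0], [0.06, 0.026, -0.036, 0, 0, 0, 0], [0.06, 0.026, -0.036, 0, 0, 0, 0], [0.06, 0.026, -0.036, 0, 0, 0, 0], [0.06, 0.026, -0.036, 0, 0, 0, 0], [0.06, 0.026, -0.036, 0, 0, 0, 0], [0.06, 0.026, -0.036, 0, 0, 0, 0]],
  ],
)

```text
clock: 1.9
ee_pos: [0.533, -0.0217, 0.2397]
ee_rot: [0.0, 0.999, 0.048, 0.0]
wrist_force: [0.3, 0.0, -0.7]
grip_width: 0.0601
```

Call:
drive_tool(
  steps=[
    [[0.06, 0, -0.04, -0.02, 0, 0, 0], [0.06, 0, -0.04, -0.02, 0, 0, 0], [0.06, 0, -0.04, -0.02, 0, 0, 0], [0.06, 0, -0.04, -0.02, 0, 0, 0], [0.06, 0, -0.02, -0.02, 0, 0, 0], [0.06, 0, 0, 0, 0, 0, 0], [0.06, 0, 0, 0, 0, 0, 0], [0.06, 0, 0, 0, 0, 0, 0]],
  ],
)

```text
clock: 2.7
ee_pos: [0.5146, 0.1546, 0.3381]
ee_rot: [0.0, 0.999, 0.048, -0.001]
wrist_force: [-0.0, 0.7, 0.8]
grip_width: 0.06
```

```bash
cat >> h.py <<'E'
C=np.array([.5114,.2109]); yaw=np.radians(5.567)
def toR(q,C=C,yaw=yaw):
    d=np.asarray(q)[...,:2]-C; c,s=np.cos(yaw),np.sin(yaw)
    return np.stack([d[...,0]*c+d[...,1]*s,-d[...,0]*s+d[...,1]*c],-1)
def measure(name,src='wrist'):
    s=env.state(); p=optics.get_image(src); save(p,name); P=pts(p,s)
    print('tcp',s['ee_pos'].round(4),toR(s['ee_pos']).round(4))
    for n in ['lid_large_center','lid_small_center','tin']:
        for d in outline_of(p,n)[:6]:
            m=d['mask']&(p['z_map']>0); q=P[m]
            col=p['frame'][d['mask']].mean(0)
            if np.median(q[:,2])<.06: continue
            zt=.142 if n=='tin' else .100
            A,t=cam(p,s); f=210/np.tan(np.radians(p['vertical_fov'])/2)
            c=max(cv2.findContours(d['mask'].astype(np.uint8),0,1)[0],key=len)[:,0]
            r=np.stack([(c[:,0]-p['cx'])/f,(c[:,1]-p['cy'])/f,np.ones(len(c))],-1)@A.T
            w=t+r*((zt-t[2])/r[:,2])[:,None]
            (cx,cy),rad=cv2.minEnclosingCircle(w[:,:2].astype(np.float32))
            print(n,d['confidence'],d['pixel'],col.round(),'medz',np.median(q[:,2]).round(4),'circ',round(cx,4),round(cy,4),round(rad,4),'riser',toR([cx,cy]).round(4))
    return p,P
E
python3 - <<'E'
from h import *
p,P=measure('w1.png')
m=(abs(P[...,2]-.09)<.006)
q=toR(P); 
# board plane and edges
for y in np.arange(-.2,.21,.05):
    k=m&(abs(q[...,1]-y)<.01)
    if k.sum()>30: print(round(y,2),'x range',np.percentile(q[k][:,0],[0.5,99.5]).round(4),np.median(P[k][:,2]).round(4))
measure('t2.png','top')
E
```

```text
tcp [0.5146 0.1546 0.3381] [-0.0023 -0.0564]
lid_large_center 0.78 [335.4, 177.0] [86. 61. 40.] medz 0.0996 circ 0.5233 0.0923 0.0566 riser [ 0.0003 -0.1192]
lid_small_center 0.96 [101.2, 165.7] [88. 64. 41.] medz 0.0998 circ 0.5099 0.3384 0.0466 riser [0.0109 0.1271]
lid_small_center 0.7 [338.3, 175.4] [86. 61. 40.] medz 0.0996 circ 0.5237 0.0924 0.0569 riser [ 0.0007 -0.1191]
tin 0.68 [231.3, 220.1] [146. 145. 142.] medz 0.1413 circ 0.4806 0.1976 0.0273 riser [-0.032  -0.0103]
-0.2 x range [-0.0867  0.0903] 0.0894
-0.15 x range [-0.072   0.0903] 0.0894
-0.1 x range [-0.0872  0.0915] 0.0895
-0.05 x range [-0.0865  0.0914] 0.0895
-0.0 x range [-0.0872  0.0915] 0.0896
0.05 x range [-0.0808  0.0914] 0.0896
0.1 x range [-0.0868  0.0915] 0.0896
0.15 x range [-0.087   0.0915] 0.0897
0.2 x range [-0.0864  0.0915] 0.0897
tcp [0.5148 0.1547 0.3386] [-0.0021 -0.0562]
lid_large_center 0.6 [262.9, 212.6] [63. 44. 30.] medz 0.1003 circ 0.52 0.0904 0.0563 riser [-0.0032 -0.1208]
lid_small_center 0.71 [189.5, 213.2] [72. 53. 37.] medz 0.0994 circ 0.5071 0.3521 0.0421 riser [0.0095 0.1409]
```

View pics/w1.png

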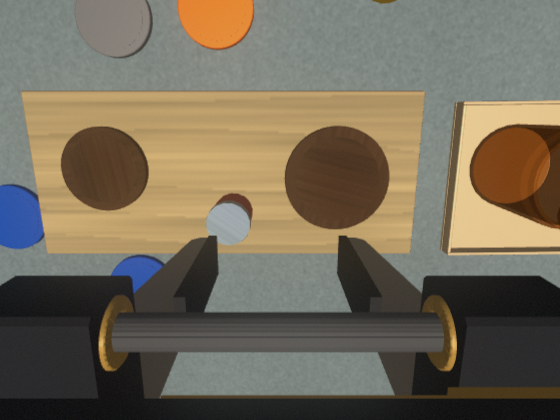

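The wrist view shows the large lid at (335,177), the small lid at (104,167) and the tin at (231,220). Its position fits agree with the top view. Next I go behind the large lid.

Call:
drive_tool(
  steps=[
    [[0.06, 0.027, 0.021, 0, 0, 0, 0], [0.06, 0.027, 0.021, 0, 0, 0, 0], [0.06, 0.026, 0.021, 0, 0, 0, 0], [0.06, 0, 0, 0.045, 0, 0, 0], [0.06, 0, 0, 0.045, 0, 0, 0], [0.06, 0, 0, 0.045, 0, 0, 0], [0.06, 0, 0, 0.045, 0, 0, 0], [0.06, 0, 0, 0.02, 0, 0, 0]],
  ],
)

```text
clock: 3.9
ee_pos: [0.5976, 0.1007, 0.1343]
ee_rot: [-0.0, 0.999, 0.048, -0.004]
wrist_force: [-0.1, 0.5, -0.3]
grip_width: 0.06
```

```bash
python3 - <<'E'
from h import *
print(env.state()['ee_pos'],env.state()['ee_rot'],env.state()['wrist_force'])
measure('w2.png')
E
```

```text
[0.59759435 0.10067001 0.13429113] [-3.02426460e-04  9.98823807e-01  4.83294293e-02 -3.89593498e-03] [-0.05687419  0.5291676  -0.32987305]
tcp [0.5976 0.1007 0.1343] [ 0.0751 -0.1181]
lid_large_center 0.92 [278.4, 361.0] [77. 53. 34.] medz 0.0997 circ 0.5238 0.092 0.0556 riser [ 0.0008 -0.1195]
```

View pics/w2.png

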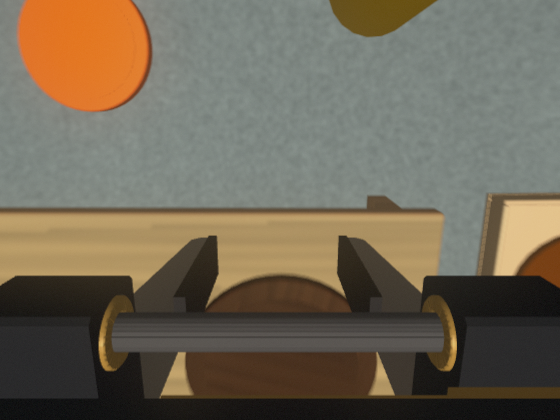

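Call:
drive_tool(
  steps=[
    [[0.06, 0.003, 0.001, 0.007, 0, 0, 0], [0.06, 0, 0, 0.008, 0, 0, 0], [0.06, 0, 0, 0, 0, 0, 0], [0.06, 0, 0, 0, 0, 0, 0], [0.06, -0.003, 0, 0, 0, 0, 0], [0.06, -0.003, 0, 0, 0, 0, 0], [0.06, 0, 0, 0, 0, 0, 0], [0.06, 0, 0, 0, 0, 0, 0]],
  ],
)

```text
clock: 4.9
ee_pos: [0.5977, 0.0994, 0.1248]
ee_rot: [0.0, 0.999, 0.048, 0.0]
wrist_force: [-0.2, -0.7, 0.4]
grip_width: 0.0598
```

Call:
drive_tool(
  steps=[
    [[0.06, 0, 0, 0.005, 0, 0, 0], [0.06, -0.004, 0, 0, 0, 0, 0], [0.06, -0.005, 0, 0, 0, 0, 0], [0.06, -0.005, 0, 0, 0, 0, 0], [0.06, -0.006, 0, 0, 0, 0, 0], [0.06, -0.006, 0, 0, 0, 0, 0], [0.06, -0.004, 0, 0, 0, 0, 0], [0.06, 0, 0, 0, 0, 0, 0]],
  ],
)

```text
clock: 5.7
ee_pos: [0.5673, 0.0965, 0.1197]
ee_rot: [-0.0, 0.999, 0.048, -0.0]
wrist_force: [0.2, 0.7, -0.3]
grip_width: 0.06
```

```bash
python3 - <<'E'
from h import *
measure('w3.png')
measure('t3.png','top')
p=optics.get_image('side'); cv2.imwrite('pics/s3.png',cv2.resize(p['frame'][180:370,150:330,::-1],None,fx=3,fy=3))
E
```

```text
tcp [0.5673 0.0965 0.1197] [ 0.0446 -0.1193]
lid_large_center 0.55 [278.0, 357.4] [75. 51. 32.] medz 0.0998 circ 0.5077 0.0907 0.0551 riser [-0.0154 -0.1192]
tcp [0.568  0.0965 0.1197] [ 0.0453 -0.1194]
lid_large_center 0.62 [258.7, 209.1] [65. 47. 33.] medz 0.0999 circ 0.5252 0.112 0.0395 riser [ 0.0041 -0.0997]
```

View pics/s3.png

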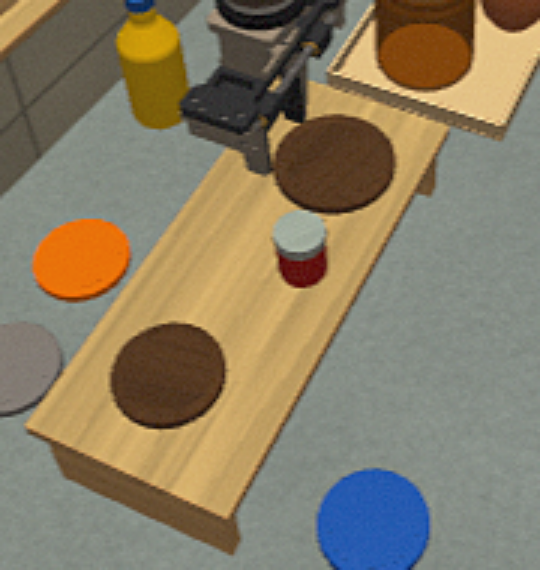

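The side view shows both fingertips behind the large lid with the tin clear of them. The lid is sliding flat, so I keep pushing.

Call:
drive_tool(
  steps=[
    [[0.06, -0.004, 0, 0, 0, 0, 0], [0.06, -0.006, 0, 0, 0, 0, 0], [0.06, -0.007, 0, 0, 0, 0, 0], [0.06, -0.008, 0, 0, 0, 0, 0], [0.06, -0.007, 0, 0, 0, 0, 0], [0.06, -0.006, 0, 0, 0, 0, 0], [0.06, -0.005, 0, 0, 0, 0, 0], [0.06, -0.004, 0, 0, 0, 0, 0]],
  ],
)

```text
clock: 6.95
ee_pos: [0.5207, 0.0919, 0.1196]
ee_rot: [-0.0, 0.999, 0.048, 0.0]
wrist_force: [1.2, -0.1, 0.1]
grip_width: 0.06
```

Call:
drive_tool(
  steps=[
    [[0.06, -0.003, 0, 0, 0, 0, 0], [0.06, -0.002, 0, 0, 0, 0, 0], [0.06, -0.001, 0, 0, 0, 0, 0], [0.06, 0, 0, 0, 0, 0, 0], [0.06, 0.005, 0, 0, 0, 0, 0], [0.06, 0.015, 0, 0, 0, 0, 0], [0.06, 0, 0, -0.03, 0, 0, 0], [0.06, 0, 0, -0.04, 0, 0, 0]],
  ],
)

```text
clock: 7.75
ee_pos: [0.5337, 0.0934, 0.1878]
ee_rot: [-0.0, 0.999, 0.048, -0.003]
wrist_force: [0.3, 0.5, -0.1]
grip_width: 0.0603
```

Call:
drive_tool(
  steps=[
    [[0.06, 0, -0.02, -0.04, 0, 0, 0], [0.06, 0, -0.03, -0.04, 0, 0, 0], [0.06, 0, -0.04, -0.03, 0, 0, 0], [0.06, 0, -0.03, -0.03, 0, 0, 0], [0.06, -0.03, 0, 0, 0, 0, 0], [0.06, -0.03, 0, 0, 0, 0, 0], [0.06, 0, 0, 0, 0, 0, 0], [0.06, 0, 0, 0, 0, 0, 0]],
  ],
)

```text
clock: 8.55
ee_pos: [0.464, 0.2071, 0.3298]
ee_rot: [-0.0, 0.999, 0.048, 0.0]
wrist_force: [-0.2, -0.2, -0.1]
grip_width: 0.06
```

```bash
python3 - <<'E'
from h import *
p,P=measure('w4.png')
m=(abs(P[...,2]-.0895)<.005);q=toR(P)
for y in [-.19,-.03,.04,.1]:
    k=m&(abs(q[...,1]-y)<.008); print(y,np.percentile(q[k][:,0],[.5,99.5]).round(4))
measure('t4.png','top')
E
```

```text
tcp [0.464  0.2071 0.3298] [-0.0475  0.0008]
lid_large_center 0.92 [389.7, 193.4] [84. 59. 39.] medz 0.0996 circ 0.4612 0.0872 0.0571 riser [-0.062  -0.1182]
lid_small_center 0.63 [149.6, 123.4] [88. 64. 42.] medz 0.0998 circ 0.5098 0.3393 0.0456 riser [0.0109 0.1279]
tin 0.6 [285.2, 179.7] [158. 163. 168.] medz 0.1415 circ 0.4772 0.2009 0.0232 riser [-0.035  -0.0067]
-0.19 [-0.0867  0.0906]
-0.03 [-0.0871  0.0905]
0.04 [-0.0868  0.0903]
0.1 [-0.0874  0.0904]
tcp [0.4646 0.2068 0.3294] [-0.047   0.0004]
lid_large_center 0.78 [261.1, 226.2] [61. 42. 28.] medz 0.1003 circ 0.4585 0.0861 0.0554 riser [-0.0648 -0.1191]
```

View pics/w4.png

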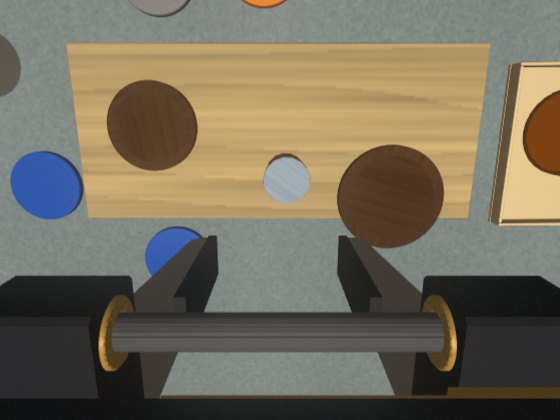

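The wrist view shows the large lid at (390,196) overhanging by about 29 mm, so it needs 7–8 mm more. The tin at (287,180) is untouched. I'll do the small lid next, then finish the large one.

Call:
drive_tool(
  steps=[
    [[0.045, 0.031, -0.032, 0, 0, 0, 0], [0.045, 0.031, -0.032, 0, 0, 0, 0], [0.045, 0.031, -0.032, 0, 0, 0, 0], [0.045, 0.032, -0.031, 0, 0, 0, 0], [0.045, 0, 0, 0.045, 0, 0, 0], [0.045, 0, 0, 0.045, 0, 0, 0], [0.045, 0, 0, 0.045, 0, 0, 0], [0.045, 0, 0, 0.045, 0, 0, 0]],
  ],
)

```text
clock: 9.75
ee_pos: [0.5759, 0.3455, 0.1476]
ee_rot: [0.0, 0.999, 0.048, -0.0]
wrist_force: [1.9, 0.2, -0.3]
grip_width: 0.045
```

Call:
drive_tool(
  steps=[
    [[0.045, 0, 0, 0.01, 0, 0, 0], [0.045, 0, 0, 0, 0, 0, 0], [0.045, 0, 0, 0, 0, 0, 0], [0.045, 0, 0, 0, 0, 0, 0], [0.045, 0, 0, 0, 0, 0, 0], [0.045, 0, 0, 0, 0, 0, 0], [0.045, 0, 0, 0, 0, 0, 0], [0.045, 0, 0, 0, 0, 0, 0]],
  ],
)

```text
clock: 10.55
ee_pos: [0.5759, 0.3455, 0.1399]
ee_rot: [-0.0, 0.999, 0.048, 0.0]
wrist_force: [0.1, -0.6, -0.3]
grip_width: 0.045
```

```bash
python3 - <<'E'
from h import *
measure('w5.png'); print(env.state()['ee_rot'])
E
```

```text
tcp [0.5759 0.3455 0.1399] [0.0773 0.1277]
lid_small_center 0.81 [273.8, 360.0] [76. 53. 34.] medz 0.0997 circ 0.5073 0.3401 0.0445 riser [0.0085 0.129 ]
[ 2.76120271e-05  9.98828867e-01  4.83827432e-02 -6.37348690e-05]
```

Call:
drive_tool(
  steps=[
    [[0.045, 0, -0.001, 0.012, 0, 0, 0], [0.045, 0, 0, 0.008, 0, 0, 0], [0.045, 0, 0, 0, 0, 0, 0], [0.045, -0.005, 0, 0, 0, 0, 0], [0.045, -0.006, 0, 0, 0, 0, 0], [0.045, -0.006, 0, 0, 0, 0, 0], [0.045, -0.006, 0, 0, 0, 0, 0], [0.045, -0.006, 0, 0, 0, 0, 0]],
  ],
)

```text
clock: 11.55
ee_pos: [0.5465, 0.3437, 0.12]
ee_rot: [-0.0, 0.999, 0.048, 0.0]
wrist_force: [0.4, 0.2, 1.0]
grip_width: 0.0449
```

Call:
drive_tool(
  steps=[
    [[0.045, -0.007, 0, 0, 0, 0, 0], [0.045, -0.008, 0, 0, 0, 0, 0], [0.045, -0.008, 0, 0, 0, 0, 0], [0.045, -0.008, 0, 0, 0, 0, 0], [0.045, -0.008, 0, 0, 0, 0, 0], [0.045, -0.008, 0, 0, 0, 0, 0], [0.045, -0.007, 0, 0, 0, 0, 0], [0.045, -0.006, 0, 0, 0, 0, 0]],
  ],
)

```text
clock: 12.35
ee_pos: [0.4866, 0.3378, 0.1197]
ee_rot: [-0.0, 0.999, 0.048, 0.0]
wrist_force: [0.5, -0.3, 0.6]
grip_width: 0.0451
```

Call:
drive_tool(
  steps=[
    [[0.045, -0.005, 0, 0, 0, 0, 0], [0.045, -0.004, 0, 0, 0, 0, 0], [0.045, -0.003, 0, 0, 0, 0, 0], [0.045, -0.002, 0, 0, 0, 0, 0], [0.045, 0, 0, 0, 0, 0, 0], [0.045, 0, 0, 0, 0, 0, 0], [0.045, 0.006, 0, 0, 0, 0, 0], [0.045, 0.014, 0, 0, 0, 0, 0]],
  ],
)

```text
clock: 13.15
ee_pos: [0.4928, 0.3384, 0.1192]
ee_rot: [0.0, 0.999, 0.049, -0.001]
wrist_force: [0.2, 0.4, -0.5]
grip_width: 0.045
```

Call:
drive_tool(
  steps=[
    [[0.045, 0, 0, -0.03, 0, 0, 0], [0.045, 0, 0, -0.045, 0, 0, 0], [0.045, 0, 0.02, -0.045, 0, 0, 0], [0.045, 0, 0.03, -0.04, 0, 0, 0], [0.045, -0.01, 0.04, -0.03, 0, 0, 0], [0.045, -0.02, 0.04, -0.02, 0, 0, 0], [0.045, -0.02, 0, 0, 0, 0, 0], [0.045, 0, 0, 0, 0, 0, 0]],
  ],
)

```text
clock: 13.95
ee_pos: [0.4557, 0.2042, 0.3302]
ee_rot: [-0.0, 0.999, 0.048, 0.001]
wrist_force: [-0.0, 0.5, 0.8]
grip_width: 0.0449
```

```bash
python3 - <<'E'
from h import *
p,P=measure('w6.png')
m=(abs(P[...,2]-.0895)<.005);q=toR(P)
for y in [-.19,-.03,.04,.19]:
    k=m&(abs(q[...,1]-y)<.008); print(y,np.percentile(q[k][:,0],[.5,99.5]).round(4))
measure('t6.png','top')
E
```

```text
tcp [0.4557 0.2042 0.3302] [-0.0561 -0.0013]
lid_large_center 0.83 [389.8, 186.9] [87. 62. 42.] medz 0.0996 circ 0.4603 0.0872 0.0572 riser [-0.0629 -0.1182]
lid_small_center 0.78 [153.0, 197.4] [88. 65. 47.] medz 0.0998 circ 0.4271 0.3308 0.0465 riser [-0.0723  0.1275]
lid_small_center 0.42 [263.8, 106.5] [196. 166. 112.] medz 0.0895 circ 0.5137 0.2119 0.2205 riser [0.0023 0.0008]
tin 0.9 [283.9, 169.4] [165. 170. 174.] medz 0.1414 circ 0.4762 0.2009 0.0233 riser [-0.036  -0.0065]
-0.19 [-0.0877  0.0901]
-0.03 [-0.0877  0.0903]
0.04 [-0.0872  0.0903]
0.19 [-0.087   0.0903]
tcp [0.4565 0.2054 0.3282] [-0.0552 -0.0002]
lid_large_center 0.95 [259.7, 223.7] [65. 45. 31.] medz 0.1002 circ 0.4602 0.0852 0.0574 riser [-0.0632 -0.1202]
lid_small_center 0.54 [197.6, 239.2] [59. 42. 29.] medz 0.1001 circ 0.4103 0.3289 0.0405 riser [-0.0892  0.1273]
```

View pics/w6.png

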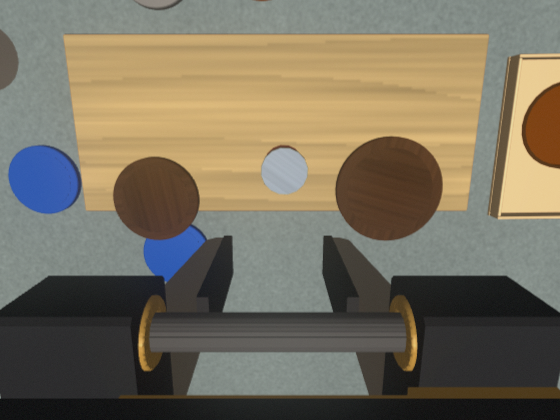

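The wrist view shows the small lid at (156,198) and the large at (389,188), both overhanging the front edge at row 210. The figures are only rough, so I'll measure both overhangs more sharply.

```bash
cat >> h.py <<'E'
from scipy.optimize import least_squares
def sharp(p,s):
    A,t=cam(p,s); f=210/np.tan(np.radians(p['vertical_fov'])/2)
    v,u=np.mgrid[:420,:560]
    r=np.stack([(u-p['cx'])/f,(v-p['cy'])/f,np.ones(u.shape)],-1)@A.T
    at=lambda z: toR(t+r*((z-t[2])/r[...,2])[...,None])
    T,B=at(.0995),at(.0895)
    I=p['frame'].astype(float); lum=I.sum(-1); warm=I[...,0]-I[...,2]
    F=[];K=[]
    for y0 in (-.04,.03,.05,.2,-.19):
        for c in np.argwhere(abs(B[200,:,1]-y0)<.006)[:,0]:
            w=warm[:,c]; x=B[:,c,0]; k=abs(x+.09)<.012
            # half-level crossing board -> worktop
            xs,ws=x[k],w[k]; h=(ws[xs>-.083].mean()+ws[xs<-.097].mean())/2
            i=np.argmax(ws<h); F.append(xs[i-1]+(xs[i]-xs[i-1])*(ws[i-1]-h)/(ws[i-1]-ws[i]))
            k=abs(x-.09)<.012; xs,ws=x[k],w[k]
            if len(xs)>5:
                h=(ws[xs<.083].mean()+ws[xs>.097].mean())/2; i=np.argmax(ws>h); K.append(xs[i])
    fr=np.median(F); print('front edge',fr.round(4),np.std(F).round(4),'back',np.median(K).round(4) if K else None)
    for n,rad in (('lid_large_center',.056),('lid_small_center',.045)):
        y0=-.119 if rad>.05 else .1275; x0=-.068
        pt=[]
        for th in np.radians(np.arange(0,360,4)):
            d=np.array([np.cos(th),np.sin(th)]); rr=np.arange(rad-.012,rad+.012,.0004)
            q=np.array([x0,y0])+rr[:,None]*d
            W=np.array([.5114,.2109])+q@np.array([[np.cos(yaw),np.sin(yaw)],[-np.sin(yaw),np.cos(yaw)]])
            c=(np.c_[W,np.full(len(W),.0995)]-t)@A; uv=(c[:,:2]/c[:,2:]*f+[p['cx'],p['cy']]).astype(np.float32)
            l=cv2.remap(lum.astype(np.float32),uv[:,0],uv[:,1],1).ravel(); l=cv2.GaussianBlur(l[:,None],(1,5),0).ravel()
            g=np.gradient(l); i=g.argmax()
            if g[i]>3: pt.append(q[i])
        pt=np.array(pt)
        o=least_squares(lambda a:np.hypot(*(pt-a[:2]).T)-a[2],[x0,y0,rad],loss='soft_l1',f_scale=.0008).x
        o2=least_squares(lambda a:np.hypot(*(pt-a).T)-rad,[x0,y0],loss='soft_l1',f_scale=.0008).x
        print(n,len(pt),o.round(4),o2.round(4),'overhang free/fixed',(fr-o[0]+o[2]).round(4),(fr-o2[0]+rad).round(4),'front-to-edge by 180deg pts',(fr-np.percentile(pt[:,0],3)).round(4))
E
python3 - <<'E'
from h import *
s=env.state(); p=optics.get_image('wrist'); sharp(p,s)
s=None; p=optics.get_image('top'); sharp(p,s)
E
```

```text
front edge -0.0885 0.0001 back 0.0907
lid_large_center 90 [-0.0631 -0.1178  0.0561] [-0.0632 -0.1178] overhang free/fixed 0.0308 0.0307 front-to-edge by 180deg pts 0.0303
lid_small_center 90 [-0.0731  0.1282  0.0454] [-0.0731  0.1282] overhang free/fixed 0.0301 0.0296 front-to-edge by 180deg pts 0.0296
front edge -0.0924 0.0039 back 0.0869
lid_large_center 89 [-0.067  -0.1195  0.055 ] [-0.067  -0.1195] overhang free/fixed 0.0297 0.0307 front-to-edge by 180deg pts 0.0304
lid_small_center 43 [-0.073   0.1283  0.0481] [-0.0768  0.1272] overhang free/fixed 0.0286 0.0294 front-to-edge by 180deg pts 0.0293
```

Both cameras agree: the small lid overhangs 29.6 mm, which is done. The large one overhangs 30.7 mm, so it needs another 6.3 mm.

Call:
drive_tool(
  steps=[
    [[0.06, 0.0225, 0.039, 0, 0, 0, 0], [0.06, 0.0225, 0.039, 0, 0, 0, 0], [0.06, 0.0225, 0.039, 0, 0, 0, 0], [0.06, 0, 0, 0.045, 0, 0, 0], [0.06, 0, 0, 0.045, 0, 0, 0], [0.06, 0, 0, 0.045, 0, 0, 0], [0.06, 0, 0, 0.03, 0, 0, 0], [0.06, 0, 0, 0.02, 0, 0, 0]],
  ],
)

```text
clock: 15.25
ee_pos: [0.5329, 0.0951, 0.1408]
ee_rot: [-0.0, 0.999, 0.048, -0.002]
wrist_force: [-0.0, 0.2, -0.6]
grip_width: 0.06
```

Call:
drive_tool(
  steps=[
    [[0.06, 0, 0, 0, 0, 0, 0], [0.06, 0, 0, 0, 0, 0, 0], [0.06, 0, 0, 0, 0, 0, 0], [0.06, 0, 0, 0, 0, 0, 0], [0.06, 0, 0, 0, 0, 0, 0], [0.06, 0, 0, 0, 0, 0, 0], [0.06, 0, 0, 0, 0, 0, 0], [0.06, 0, 0, 0, 0, 0, 0]],
  ],
)

```text
clock: 16.05
ee_pos: [0.5346, 0.0951, 0.1441]
ee_rot: [0.0, 0.999, 0.048, 0.0]
wrist_force: [0.0, 0.1, 0.4]
grip_width: 0.06
```

```bash
python3 - <<'E'
from h import *
s=env.state();print(s['ee_pos'],toR(s['ee_pos']))
E
```

```text
[0.53459969 0.09505369 0.1441223 ] [ 0.01185206 -0.11755051]
```

Call:
drive_tool(
  steps=[
    [[0.06, 0, 0, 0.015, 0, 0, 0], [0.06, 0, 0, 0.0095, 0, 0, 0], [0.06, 0, 0, 0, 0, 0, 0], [0.06, -0.005, 0, 0, 0, 0, 0], [0.06, -0.005, 0, 0, 0, 0, 0], [0.06, -0.005, 0, 0, 0, 0, 0], [0.06, -0.004, 0, 0, 0, 0, 0], [0.06, -0.003, 0, 0, 0, 0, 0]],
  ],
)

```text
clock: 16.85
ee_pos: [0.5125, 0.0929, 0.1199]
ee_rot: [0.0, 0.999, 0.048, 0.0]
wrist_force: [0.9, -0.0, -1.2]
grip_width: 0.0601
```

Call:
drive_tool(
  steps=[
    [[0.06, -0.002, 0, 0, 0, 0, 0], [0.06, -0.0015, 0, 0, 0, 0, 0], [0.06, -0.001, 0, 0, 0, 0, 0], [0.06, 0, 0, 0, 0, 0, 0], [0.06, 0, 0, 0, 0, 0, 0], [0.06, 0, 0, 0, 0, 0, 0], [0.06, 0.006, 0, 0, 0, 0, 0], [0.06, 0.014, 0, 0, 0, 0, 0]],
  ],
)

```text
clock: 17.65
ee_pos: [0.5277, 0.0945, 0.1192]
ee_rot: [-0.0, 0.999, 0.048, -0.001]
wrist_force: [0.0, -0.5, 0.8]
grip_width: 0.06
```

Call:
drive_tool(
  steps=[
    [[0.06, 0, 0, -0.03, 0, 0, 0], [0.06, 0, 0, -0.045, 0, 0, 0], [0.06, 0, -0.02, -0.045, 0, 0, 0], [0.06, 0, -0.03, -0.04, 0, 0, 0], [0.06, -0.02, -0.035, -0.03, 0, 0, 0], [0.06, -0.025, -0.03, -0.02, 0, 0, 0], [0.06, -0.02, 0, 0, 0, 0, 0], [0.06, 0, 0, 0, 0, 0, 0]],
  ],
)

```text
clock: 18.45
ee_pos: [0.4514, 0.2034, 0.3304]
ee_rot: [-0.0, 0.999, 0.05, 0.001]
wrist_force: [-0.3, -0.1, 0.0]
grip_width: 0.0601
```

```bash
python3 - <<'E'
from h import *
s=env.state(); p=optics.get_image('wrist'); sharp(p,s); save(p,'w7.png')
p=optics.get_image('top'); sharp(p,None)
measure('w8.png')
p=optics.get_image('side'); save(p,'s8.png')
E
```

```text
front edge -0.0881 0.0001 back 0.0905
lid_large_center 90 [-0.0694 -0.1162  0.056 ] [-0.0694 -0.1162] overhang free/fixed 0.0373 0.0373 front-to-edge by 180deg pts 0.0367
lid_small_center 90 [-0.0728  0.1278  0.0453] [-0.0728  0.1278] overhang free/fixed 0.03 0.0297 front-to-edge by 180deg pts 0.0296
front edge -0.0923 nan back 0.0874
lid_large_center 88 [-0.0735 -0.1179  0.0549] [-0.0736 -0.1177] overhang free/fixed 0.0362 0.0374 front-to-edge by 180deg pts 0.0352
lid_small_center 42 [-0.069   0.1302  0.0515] [-0.0766  0.1277] overhang free/fixed 0.0282 0.0293 front-to-edge by 180deg pts 0.0285
tcp [0.4527 0.2023 0.329 ] [-0.0593 -0.0028]
lid_large_center 0.78 [387.2, 190.8] [83. 59. 39.] medz 0.0996 circ 0.4539 0.0885 0.0569 riser [-0.0691 -0.1162]
lid_small_center 0.8 [155.4, 195.3] [85. 62. 44.] medz 0.0998 circ 0.4272 0.3306 0.0464 riser [-0.0722  0.1273]
tin 0.96 [284.3, 165.7] [159. 165. 170.] medz 0.1415 circ 0.4764 0.2004 0.0229 riser [-0.0359 -0.007 ]h.py:49: RuntimeWarning: divide by zero encountered in scalar divide
  i=np.argmax(ws<h); F.append(xs[i-1]+(xs[i]-xs[i-1])*(ws[i-1]-h)/(ws[i-1]-ws[i]))
  x = asanyarray(arr - arrmean)
```

View pics/s8.png

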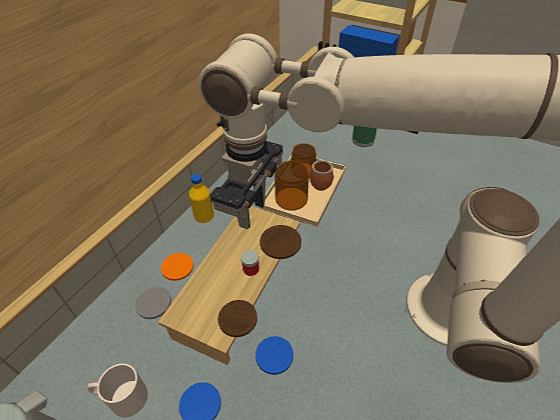

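The side view shows both lids flat and overhanging the front edge, large at (281,241) and small at (238,318). The tin at (250,263) stands where it did, and the gripper is clear above.

```bash
python3 -c "
from rig import workorder
print(workorder.job_done())"
```

```text
the job is handed in; nothing more can be done
None
```

Both lids now hang over the riser's front edge by about a third of their diameter, and I've handed the job in. I pushed each one flat along the board from behind with parted fingertips. The large lid needed a second push of about 6 mm.

- **Large lid:** the wrist camera gives an overhang of 37.3 mm and the top camera about 37.4 mm (35–37 mm with other fits), against a target of 37 mm.
- **Small lid:** the wrist camera gives 29.7 mm and the top camera about 29.3 mm (28–29 mm with other fits), against a target of 30 mm.
- **Lids and tin:** both lids' top faces measured about 100 mm high, so they lie flat on the board. The tin's position was unchanged between the later wrist views; the first, oblique view put it about 4 mm off. I take that as fit error, because the fingers passed well clear of it.
- **Forces and time:** the wrist force readings at the end of each move stayed under 2 N. The clock was at about 19 s of the 51 s allowed, with the gripper clear above everything.

The top camera's edge fits were noisier and it failed on some columns in the last check, so I relied mainly on the wrist camera.

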